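# Turn a casting mould mouth down in its trunnion cradle

### The arm

A 6-joint arm with a two-finger parallel gripper is mounted at the origin on a cart in front of the work surface, level with it; the furniture and walls round the work are solid. World frame = base frame: x ahead of the robot, y to its left, z up, the work surface at z = 0. Lengths are in mm, angles in rad, forces in N, time in s.
With the tool pointing down it reaches from about 300 to 775 mm from the base axis. Payload 14.6 kg.
Tool frame: the origin (TCP) lies midway between the tips of the shut fingers; the grasp point (between the pads) lies 19 mm behind it (manip.tcp_to_grasp is the distance from the TCP to the grasp point, in mm); z points along the fingers, x is the direction in which the jaws open and shut, and the axes are right-handed (so a half turn about z gives the same grasp; the last joint's range is limited). The gripper opens to 94 mm and grips with 3 to 60 N. Pads are 16 mm wide; open, the fingers measure 119 mm over their backs; the gripper's body (75 mm by 177 mm) begins 78 mm behind the grasp point.
Start: joints at [-1.22, 0.3, 1.521, -0, 1.321, -0.067], TCP at [223.155, -502.684, 205.446] pointing down, gripper open.
Joint ranges: [-3.03, 3.03], [-0.79, 2.21], [0.23, 2.52], [-1.04, 4.18], [0, 3.07], [-2.55, 2.55]. Speed limits (rad/s): [2.22, 2.22, 2.57, 3.14, 3.14, 3.14].

### API

Orientations are given as [roll, pitch, yaw] about the fixed x, y, z axes, in that order (R = Rz(yaw) Ry(pitch) Rx(roll)).
In Python, from cell import manip gives the robot as it stands.
- The arm moves only by the tool arm_command, never from a script. Its argument "steps" is a list of rows, each a list of 3 entries, a list of its own where there are three numbers: the opening, from 0 (shut) to 1 (fully open), then the shift along the tool's x, y, z in cm, then the turn about the tool's z in rad. A call has 1 to 5 rows; each row shifts and turns the commanded pose from where the row before left it, along the tool's axes as they then stand; what a row does not reach is not made up. A row lasts 1/12 s, in which the tool goes at most 41.7 mm and 7.16 degrees, less where a joint would pass 70% of its speed; a pose out of reach is approached as far as the arm can. A call with a gripper value outside its range is refused whole. The fingers move at their own pace and stop on an object; "force" is the grip in N (left out, the last holds). Time passes only in rows, so rows that do not move let the fingers close. It gives the time, the measured TCP pose, the force and the opening at its end, in the units of the state.
- manip.read_state(): the state, without advancing time (a new reading comes with each control period).
- manip.camera(name): name is "scene" or "top" or "wrist"; returns (picture, depth): 384x512x3 uint8, red, green, blue; 384x512 float32, mm along the optical axis (not along the pixel's ray), 0 where there is no reading.
- manip.calibration(name): a dict with "fx", "fy", "cx", "cy" (pixels), "R" (3x3) and "t" (3): a world point X has camera coordinates R X + t; the wrist camera has in their place "tool_from_camera" (4x4, takes a point from camera to tool coordinates, whose origin is the TCP and whose axes are the tool frame's). Camera axes: x right, y down, z forward; pixel columns grow to the right and rows downward; lengths in mm; the calibration is good to about 2 mm. A picture is of the moment at which its call begins: read the wrist's pose just before it. calibration takes no time and is no camera call.
- manip.sign_off(): hands the job in, once; it reports no verdict.
The state is a dict: "clock": time; "joints": joint angles; "qd": joint speeds; "effort": joint torques, N m; "eef_pos": TCP position; "eef_rot": TCP orientation; "wrist_force": force on the tool from outside, world axes, zero at the start; "moment": the same for the moment, N m; "finger_gap": finger opening in mm.
Only numpy, scipy, OpenCV 4.12 (cv2) and the standard library are available. Lean on these libraries where they do the work, as an engineer would, in place of code of your own. Each camera call takes 0.05 s, during which the arm holds its last target.

### The job

Turn the plaster casting mould mouth down to dry in its cradle: push the keeper bar off the mould until it is clear beside it, tip the mould over by pushing until it has made its half turn and rests on the far stops with its mouth down, then push the keeper bar back fully across the mould's upturned foot to lock it. Only push with the fingers, gently, for plaster chips: nothing is gripped, the mould must not be lifted out of its saddles, and the other things on the table are left alone.

Things in the scene. Friction and masses are not known exactly. Their poses are not given: they have to be found in the camera images.
- cradle: Fixed cradle: plywood base 180 x 216 x 15 mm (x, y, z), origin under its centre on the table; x roughly away from the robot, y to the left along the trunnion axis, z up. Two wooden cheeks at y = +-63 to +-77 mm, each with an open steel V-saddle at x = 0 and two rubber-topped shoulders (the stops) at x = +-45 mm, tops 105 mm above the table.
- cradle_axis (a point): point on the line of the trunnions midway between the V-saddles, 110 mm above the table; axes as the cradle's. The seated mould's origin coincides with it; turning, the mould's corners sweep a circle of 78 mm radius round this line.
- mould: Loose white plaster mould, round block 104 mm across, 116 mm high, 0.7 to 1.1 kg, borne in the V-saddles by two 25 mm steel trunnions along its y axis. Origin at its centre on that axis, z out of the mouth; at the start its axes agree with the cradle's. Nearly balanced: friction holds it at any angle, so it must be pushed the whole way; 1 to 3 N at 70 mm from the axis moves it.
- mould_mouth (a point): centre of the mouth rim, mould z = +58 mm; up at the start. The cavity is 66 mm wide, its wall 19 mm. The mould tips only one way: the mouth goes over toward cradle +x (away from the robot) and down, with the keeper bar clear.
- mould_foot (a point): centre of the flat foot, mould z = -58 mm; down at the start, up when done
- mould_stop (a point): midpoint between the mould's two stop pins, at mould x = -45 mm (y = z = 0). The pins (10 mm thick, on arms outside the plaster, y = 60 to 76 mm either side) rest on the near shoulders at the start and land on the far ones (cradle +x) after exactly half a turn.
- keeper (a joint): steel keeper bar 18 mm wide, 6 mm thick, 3 mm above the mould's upper face; turns on a vertical post. 0 rad: across the mould's middle (end stop). Grows as the bar swings toward cradle -x (toward the robot, clockwise from above); at 1.57 it points along cradle -x beside the mould, clear; end stop 1.7. Stays where left; 0.7 N at the knob moves it. The mould cannot tip with the bar across.
- keeper_pivot (a point): the keeper bar's pivot, at cradle x = 0, y = +92 mm, 171 mm above the table, on a 12 mm thick post
- keeper_knob (a point): middle of the upright black knob at the end of the keeper bar: 18 mm across, from 178 to 212 mm above the table; this point is 197 mm above the table and 88 mm from the pivot. Push the bar sideways by this knob.
- slip_cup: small grey clay cup, 65 mm across, 47 mm high, standing on the table just right of the cradle; origin under its centre. To be left alone.
- cork_block: cork sanding block, 58 x 55 x 22 mm, lying just in front of the cradle (robot side); origin under its centre. To be left alone.
- wood_mallet: small wooden mallet, 150 mm long, lying on the right part of the table; origin under its centre. To be left alone.
- calipers: bow calipers, 125 mm long, 8 mm high, lying near the front edge; origin under its centre. To be left alone.
- brush_pot: reddish-brown clay pot with brush bristles standing out of it, 96 mm across, 118 mm high, standing behind the cradle; origin under its centre. To be left alone.
- teapot_lid: dark clay teapot lid, 80 mm across, 34 mm high, lying on the right part of the table; origin under its centre. To be left alone.
- needle_tin: small open grey tin, 55 mm across, 58 mm high, standing at the back left; origin under its centre. To be left alone.

How it is judged (in metres and radians):
On the way, in this order (a step that is already met when the one before it is completed fails the run):
1. the keeper bar is swung clear (0.95 rad or more) while the mould still stands mouth up (value of joint keeper above 0.95 rad and angle between mould's own z axis and vertical below 0.2 rad), for 0.2 s.
2. the mould is tipped over to mouth down, within 5 degrees, in its saddles, the keeper still clear (angle between mould's own z axis and vertical above 3.054 rad and distance between mould and cradle_axis below 0.008 m and value of joint keeper above 0.8 rad), for 0.2 s.
3. the keeper bar is back across the mould's foot, within 0.2 rad of its end stop (value of joint keeper below 0.2 rad and angle between mould's own z axis and vertical above 3.054 rad), for 0.2 s.
At the end, for the whole second after the job is handed in: The mould lies in both saddles (centre within 8 mm of the cradle's axis point), mouth down within 5 degrees, at rest, and the keeper bar is across its foot within 0.2 rad of the end stop (all of step 3 and distance between mould and cradle_axis below 0.008 m and angular speed of mould below 0.1 rad/s); the robot touches nothing.
It fails at once if the mould is lifted or pushed out of its saddles (centre more than 15 mm from the cradle's axis point) (distance between mould and cradle_axis above 0.015 m).
It fails at once if the fingers press on the plaster mould with more than 40 N (contact force between the fingers and mould above 40 N).
It fails at once if another thing on the table is moved by more than 30 mm (distance of any of slip_cup, cork_block, wood_mallet, calipers, brush_pot, teapot_lid, needle_tin from where it was at the start of the episode above 0.03 m).
It also fails if it takes over 64 s, if anything falls off the work surface, if the arm or the gripper's body presses on something with over 40 N, if the wrist force passes 120 N, or if a joint passes its speed limit or range.

## Working session

There is one attempt and no reset: what is moved stays moved. The work goes in short steps, Python scripts to look and compute and a tool call to move; the robot and the scene stay as the last step left them, time stands still between calls to the robot, and variables do not carry over. Pictures are saved under pics/ and viewed, and the job is handed in when it is done.

Besides the shell and the picture viewer there is one more tool, called as name(argument=value, ...) on one line, values as JSON. arm_command: Moves the arm, as the interface text tells. Its arguments: {"type":"object","properties":{"steps":{"type":"array","items":{"type":"array"}},"force":{"type":"number"}},"required":["steps"]}

```bash
mkdir -p pics; ls
python3 - <<'E'
from cell import manip
import cv2,numpy as np
s=manip.read_state()
print(s)
for n in ["scene","top"]:
    c=manip.calibration(n); print(n,c)
    p,d=manip.camera(n); cv2.imwrite(f"pics/{n}0.png",p[:,:,::-1]); np.savez(f"{n}0.npz",p=p,d=d)
E
```

```text
pics
{'clock': 0.0, 'joints': array([-1.21957932e+00,  3.00465379e-01,  1.52160884e+00, -1.78507256e-05,
        1.32073350e+00, -6.66228381e-02]), 'qd': array([ 0.00203426, -0.00039066,  0.00056417,  0.00219157, -0.00182179,
        0.00137468]), 'effort': array([-5.08915873e-04, -5.31813526e+01, -3.52738559e+01,  7.08053727e-02,
        2.44317355e-02, -1.04346250e-04]), 'eef_pos': array([ 223.06648686, -502.42303041,  204.87774054]), 'eef_rot': array([-3.14152901e+00,  1.21351683e-03, -1.15295202e+00]), 'wrist_force': array([-0.44972492,  0.37894661, -0.6002559 ]), 'moment': array([ 0.02721033,  0.00890588, -0.03036108]), 'finger_gap': 94.09791558799311}
scene {'fx': 493.4964390033914, 'fy': 493.4964390033914, 'cx': 251.03678221656958, 'cy': 190.37463111225847, 'R': array([[ 0.75158143, -0.65952847,  0.01214677],
       [-0.48773641, -0.56802095, -0.66292186],
       [ 0.44411546,  0.49231534, -0.74859005]]), 't': array([-615.62969421,  206.13971078, 1302.82345657])}
top {'fx': 442.0387482710491, 'fy': 442.0387482710491, 'cx': 248.9370290959734, 'cy': 189.0342705618513, 'R': array([[-0.02381541, -0.99936307,  0.02657593],
       [-0.98716208,  0.01930834, -0.15855035],
       [ 0.15793623, -0.03001069, -0.98699316]]), 't': array([-284.52226257,  588.28023709, 1228.28466714])}
```

View pics/scene0.png

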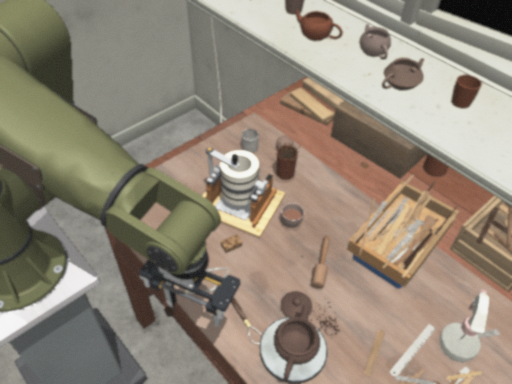

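View pics/top0.png

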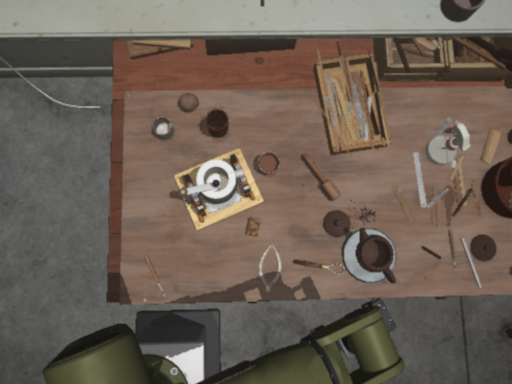

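Run:
```python
import cv2,numpy as np
p=np.load("top0.npz")['p'][:,:,::-1]
cv2.imwrite("pics/top0z.png",cv2.resize(p[135:240,160:290],None,fx=6,fy=5.7,interpolation=cv2.INTER_CUBIC)[:, :800])
p=np.load("scene0.npz")['p'][:,:,::-1]
cv2.imwrite("pics/scene0z.png",cv2.resize(p[120:240,190:320],None,fx=5,fy=5,interpolation=cv2.INTER_CUBIC))
```

```text
(no output)
```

View pics/top0z.png

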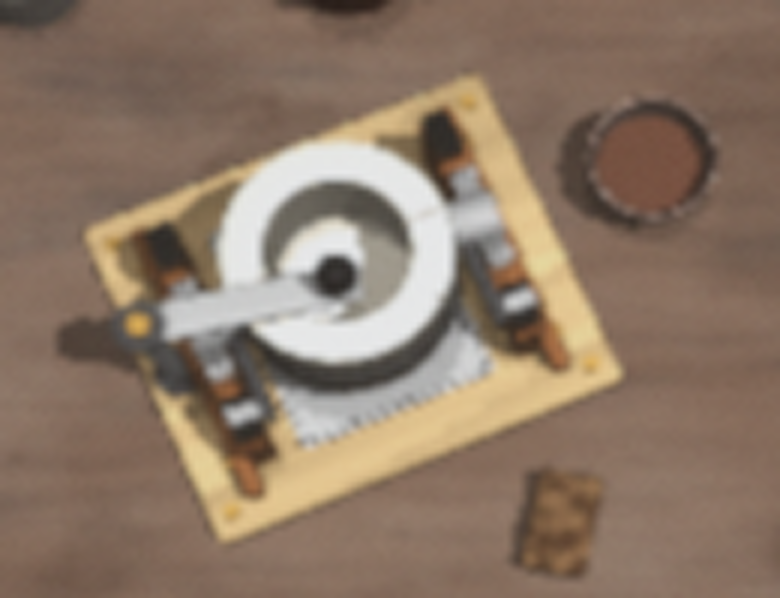

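View pics/scene0z.png

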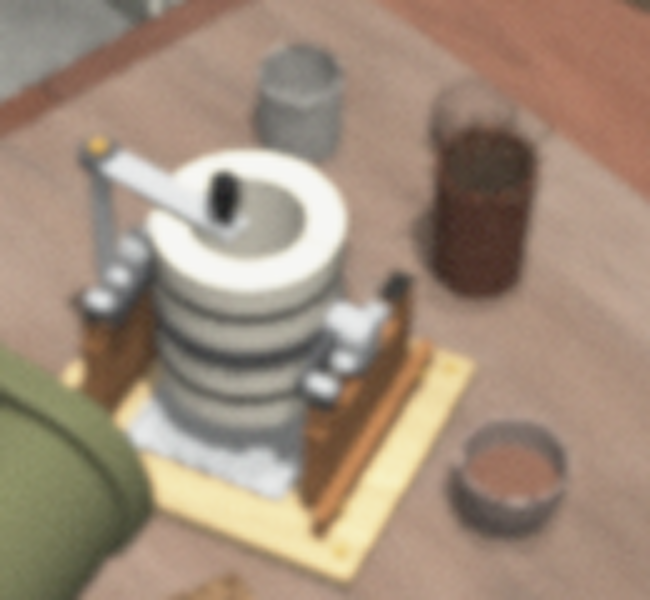

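```bash
cat > h.py <<'E'
import cv2,numpy as np
from cell import manip
def ray(n,u,v,z):
    c=manip.calibration(n);R=c['R'];t=c['t']
    o=-R.T@t; d=R.T@np.array([(u-c['cx'])/c['fx'],(v-c['cy'])/c['fy'],1])
    return o+d*(z-o[2])/d[2]
def proj(n,X):
    c=manip.calibration(n); q=c['R']@np.array(X)+c['t']
    return np.array([c['fx']*q[0]/q[2]+c['cx'],c['fy']*q[1]/q[2]+c['cy']])
E
python3 - <<'E'
from h import *
p=np.load("top0.npz")['p']
hsv=cv2.cvtColor(p,cv2.COLOR_RGB2HSV)
m=cv2.inRange(hsv,(14,70,120),(32,255,255)); m2=np.zeros_like(m); m2[140:235,165:275]=m[140:235,165:275]
m2=cv2.morphologyEx(m2,cv2.MORPH_OPEN,np.ones((2,2)))
c=max(cv2.findContours(cv2.morphologyEx(m2,cv2.MORPH_CLOSE,np.ones((9,9))),0,2)[0],key=cv2.contourArea)
h=cv2.convexHull(c)[:,0].astype(float)
H=np.array([ray("top",u,v,15)[:2] for u,v in h]).astype(np.float32)
r=cv2.minAreaRect(H); print(r); print(cv2.boxPoints(r))
Z=lambda x,y:(160+x/6-.4,135+y/5.7-.4)
C=np.array([ray("top",*Z(*q),15)[:2] for q in [(475,75),(622,375),(222,542),(85,232)]])
print(C,C.mean(0)); e=(C[0]-C[1])+(C[3]-C[2]); print("yaw x",np.arctan2(e[1],e[0])); e=(C[3]-C[0])+(C[2]-C[1]); print("yaw y",np.arctan2(-e[0],e[1]), [np.linalg.norm(C[i]-C[i-1]) for i in range(4)])
print("knob",ray("top",*Z(335,272),212),"piv",ray("top",*Z(138,323),176))
print("mouth",ray("top",*Z(337,261),168))
Zs=lambda x,y:(190+x/5-.4,120+y/5-.4)
print("scene piv",ray("scene",*Zs(98,146),176),"knobtop",ray("scene",*Zs(226,180),212))
print("scene corners",ray("scene",*Zs(470,360),15),ray("scene",*Zs(348,575),15))
for n in [(640,160)]: print("cup",ray("top",*Z(650,160),47))
print("cork",ray("top",*Z(562,520),22))
print("pot",ray("top",217,117,118),"tin",ray("top",163,127,58))
E
```

```text
((589.574951171875, -209.88385009765625), (185.3212432861328, 221.08798217773438), 22.202301025390625)
[[ 462.01245 -142.5505 ]
 [ 545.55676 -347.246  ]
 [ 717.13745 -277.2172 ]
 [ 633.59314  -72.5217 ]]
[[ 714.45541424 -270.60844604]
 [ 552.75645431 -340.00266213]
 [ 470.36360279 -142.43953239]
 [ 633.45315135  -75.50244358]] [ 592.75715567 -207.13827103]
yaw x 0.397418937356719
yaw y 0.3943200968172775 [np.float64(211.25273675734024), np.float64(175.96053782224325), np.float64(214.05553535250647), np.float64(176.29173181848557)]
knob [ 574.98526661 -208.12110393  212.        ] piv [ 559.42707037 -121.17944236  176.        ]
mouth [ 587.90965088 -207.02967174  168.        ]
scene piv [ 557.78721031 -119.76419955  176.        ] knobtop [ 570.93300062 -214.45593993  212.        ]
scene corners [ 710.40804405 -271.03778358   15.        ] [ 549.06253881 -341.75596012   15.        ]
cup [ 659.78631221 -354.93935554   47.        ]
cork [ 477.49446025 -308.1528246    22.        ]
pot [ 777.71981546 -210.38317373  118.        ] tin [769.61097795 -49.75790199  58.        ]
```

```bash
cat >> h.py <<'E'
C0=np.array([591.,-207.]);YAW=0.392
ex=np.array([np.cos(YAW),np.sin(YAW)]);ey=np.array([-ex[1],ex[0]])
def cr(p): p=np.array(p); return np.array([(p[:2]-C0)@ex,(p[:2]-C0)@ey,p[2]]).round(1)
def st():
    s=manip.read_state(); f=s['wrist_force']
    print("t",round(s['clock'],2),"tcp cradle",cr(s['eef_pos']),"rot",s['eef_rot'].round(3),"F cradle",round(f[:2]@ex,1),round(f[:2]@ey,1),round(f[2],1),"gap",round(s['finger_gap'],1),"j",s['joints'].round(2))
E
python3 -c "
from h import *
st()
for n in [(575,-208,212),(571,-214.5,212),(558.5,-120.5,176),(588,-207,168),(659.8,-355,47),(477,-308,22),(777,-210,118),(770,-50,58)]: print(n,cr(n))"
```

```text
t 0.1 tcp cradle [-452.9 -132.5  204.9] rot [-3.141e+00  1.000e-03 -1.153e+00] F cradle -1.0 0.2 0.7 gap 93.9 j [-1.22  0.3   1.52  0.    1.32 -0.07]
(575, -208, 212) [-15.2   5.2 212. ]
(571, -214.5, 212) [-21.3   0.7 212. ]
(558.5, -120.5, 176) [  3.   92.4 176. ]
(588, -207, 168) [ -2.8   1.1 168. ]
(659.8, -355, 47) [   7.  -163.1   47. ]
(477, -308, 22) [-143.9  -49.8   22. ]
(777, -210, 118) [170.7 -73.8 118. ]
(770, -50, 58) [225.4  76.7  58. ]
```

arm_command(steps=[[0,[0,0,-3],0.026],[0,[0,0,-3],0],[0,[0,-3.5,0],0],[0,[0,-3.5,0],0],[0,[0,-3.5,0],0]])

```text
clock: 0.52
eef_pos: [321.0, -462.1, 265.6]
eef_rot: [-3.142, -0.0, -1.18]
wrist_force: [0.9, -0.5, -0.3]
finger_gap: 64.2
```

```bash
python3 -c "
from h import *
st()"
```

```text
t 0.52 tcp cradle [-347.  -132.6  265.6] rot [-3.142 -0.    -1.18 ] F cradle 0.6 -0.7 -0.3 gap 64.2 j [-1.03  0.29  1.39  0.    1.46  0.15]
```

arm_command(steps=[[0,[-1.4,-3.8,0],0],[0,[-1.4,-3.8,0],0],[0,[-1.4,-3.8,0],0],[0,[-1.4,-3.8,0],0],[0,[-1.4,-3.8,0],0]])

```text
clock: 0.93
eef_pos: [470.2, -323.7, 265.2]
eef_rot: [3.141, 0.0, -1.179]
wrist_force: [1.0, -0.7, 0.7]
finger_gap: 30.8
```

arm_command(steps=[[0,[-1.4,-3.8,0],0],[0,[-1.4,-3.8,0],0],[0,[-1.4,-3.8,0],0],[0,[-1.4,-3.8,0],0],[0,[-1.4,-3.5,0],0]])

```text
clock: 1.35
eef_pos: [616.5, -187.3, 265.0]
eef_rot: [3.141, 0.0, -1.179]
wrist_force: [-0.0, -0.1, -0.3]
finger_gap: 0.6
```

Run:
```python
from h import *
st()
T=manip.calibration("wrist");print(T)
for n in ["wrist","top"]:
    p,d=manip.camera(n); cv2.imwrite(f"pics/{n}1.png",p[:,:,::-1])
    if n=="top": cv2.imwrite("pics/top1z.png",cv2.resize(p[135:240,160:290,::-1],None,fx=6,fy=5.7,interpolation=cv2.INTER_CUBIC))
```

```text
t 1.35 tcp cradle [ 31.    8.5 265. ] rot [ 3.141  0.    -1.179] F cradle -0.1 -0.1 -0.3 gap 0.6 j [-0.35  0.49  1.13  0.    1.53  0.83]
{'fx': 268.15260116863533, 'fy': 268.15260116863533, 'cx': 258.0061117477029, 'cy': 188.73252367976443, 'tool_from_camera': array([[ 9.99999824e-01,  2.24046121e-04,  5.48923600e-04,
         1.11448556e-01],
       [-3.69364606e-04,  9.59648168e-01,  2.81203233e-01,
        -8.11420778e+01],
       [-4.63771033e-04, -2.81203386e-01,  9.59648082e-01,
        -1.79149098e+02],
       [ 0.00000000e+00,  0.00000000e+00,  0.00000000e+00,
         1.00000000e+00]])}
```

View pics/wrist1.png

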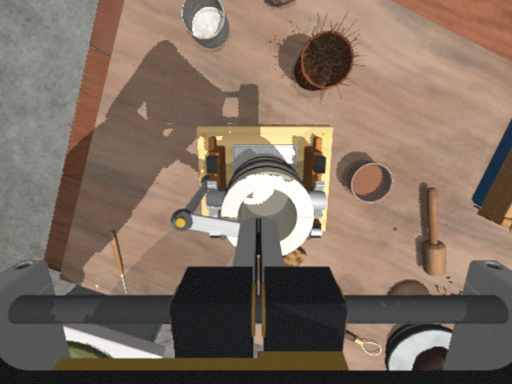

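View pics/top1z.png

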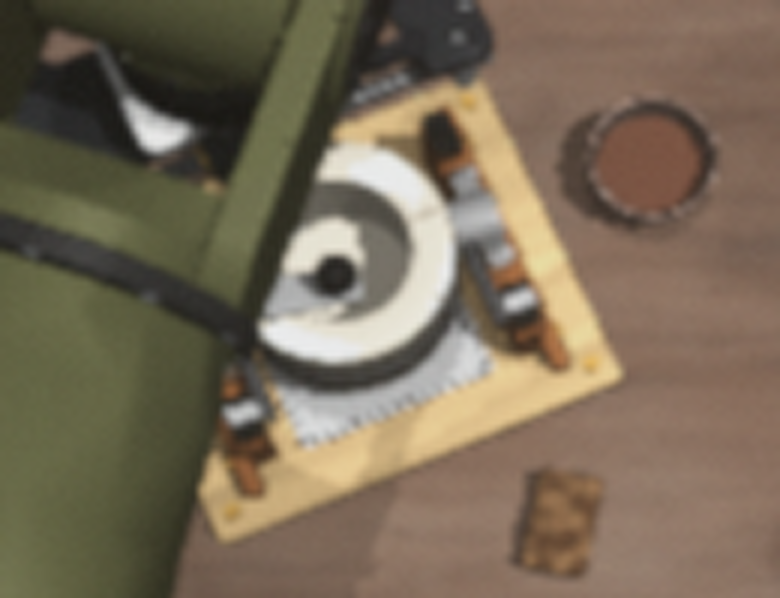

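```bash
cat >> h.py <<'E'
from scipy.spatial.transform import Rotation
def wray(u,v,z,s=None):
    s=s or manip.read_state();c=manip.calibration("wrist");T=c['tool_from_camera']
    Rw=Rotation.from_euler('xyz',s['eef_rot']).as_matrix()
    o=Rw@T[:3,3]+s['eef_pos']; d=Rw@T[:3,:3]@np.array([(u-c['cx'])/c['fx'],(v-c['cy'])/c['fy'],1])
    return o+d*(z-o[2])/d[2]
E
python3 - <<'E'
from h import *
for n,u,v,z in [("piv",181,221,176),("baseFL",198,127,15),("baseFR",333,127,15),("trunL",207,196,110),("trunR",321,199,110),("mouth top",267,172,168),("mouthL",221,211,168),("mouthR",312,211,168)]:
    w=wray(u,v,z); print(n,cr(w))
E
```

```text
piv [ -0.9  92.7 176. ]
baseFL [ 88.3 104.   15. ]
baseFR [  89.3 -106.4   15. ]
trunL [  6.1  76.5 110. ]
trunR [  2.8 -72.6 110. ]
mouth top [ 51.8   0.6 168. ]
mouthL [  7.8  50.4 168. ]
mouthR [  8.3 -49.3 168. ]
```

arm_command(steps=[[0,[0,0,4],0],[0,[0.6,0,3.7],0],[0,[0,1.5,0],0],[0,[0,1.4,0],0],[0,[0,0,0],0]])

```text
clock: 1.87
eef_pos: [588.9, -207.0, 187.8]
eef_rot: [3.14, 0.001, -1.18]
wrist_force: [1.2, -0.9, 0.5]
finger_gap: 0.5
```

arm_command(steps=[[0,[-0.1,1.2,0],0],[0,[-0.2,1.2,0],0],[0,[-0.4,1.2,0],0],[0,[-0.5,1.2,0],0],[0,[-0.8,1.0,0],0]])

```text
clock: 2.28
eef_pos: [529.3, -209.9, 188.9]
eef_rot: [-3.141, -0.001, -1.18]
wrist_force: [1.3, -0.7, 0.0]
finger_gap: 0.5
```

Run:
```python
from h import *
st()
p,d=manip.camera("wrist"); cv2.imwrite(f"pics/wrist2.png",p[:,:,::-1])
```

```text
t 2.28 tcp cradle [-58.2  20.9 188.9] rot [-3.141e+00 -1.000e-03 -1.180e+00] F cradle 0.9 -1.1 0.0 gap 0.5 j [-0.44  0.36  1.49  0.    1.3   0.74]
```

View pics/wrist2.png

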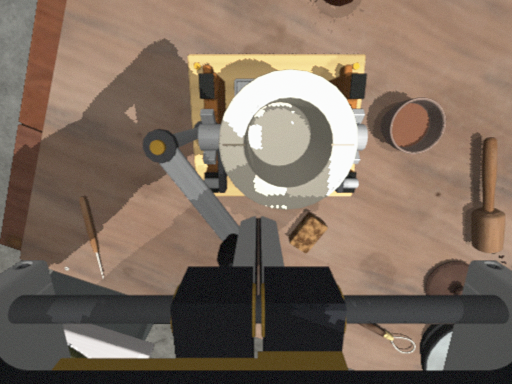

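The bar swings with the finger: pivot at (160,147), knob at (232,245), angle about 0.95. I'll continue around to about 1.55.

arm_command(steps=[[0,[-0.9,0.9,0],0],[0,[-1.0,0.7,0],0],[0,[-1.1,0.6,0],0],[0,[-1.2,0.5,0],0],[0,[-0.8,0.2,0],0]])

```text
clock: 2.75
eef_pos: [483.5, -174.1, 189.0]
eef_rot: [-3.141, -0.001, -1.179]
wrist_force: [1.2, -0.7, -0.3]
finger_gap: 0.4
```

Run:
```python
from h import *
st()
p,d=manip.camera("wrist"); cv2.imwrite(f"pics/wrist3.png",p[:,:,::-1])
```

```text
t 2.75 tcp cradle [-86.8  71.5 189. ] rot [-3.141e+00 -1.000e-03 -1.179e+00] F cradle 0.8 -1.1 -0.3 gap 0.4 j [-0.42  0.23  1.64 -0.    1.26  0.76]
```

View pics/wrist3.png

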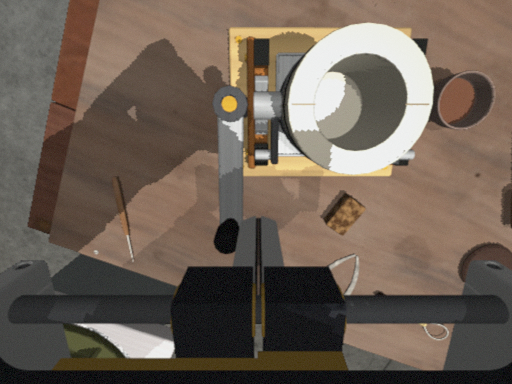

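arm_command(steps=[[0,[3.5,0,0],0],[0,[3.6,0,0],0],[0,[0,0,3.4],0],[0,[0,-1.5,0],0],[0,[0,0,0],0]])

```text
clock: 3.22
eef_pos: [525.5, -234.1, 152.8]
eef_rot: [3.14, 0.002, -1.179]
wrist_force: [-0.9, -0.2, 1.2]
finger_gap: 0.5
```

Run:
```python
from h import *
st()
```

```text
t 3.22 tcp cradle [-70.9   0.  152.8] rot [ 3.140e+00  2.000e-03 -1.179e+00] F cradle -0.9 0.1 1.2 gap 0.5 j [-0.48  0.4   1.51  0.    1.23  0.7 ]
```

arm_command(steps=[[0,[0,-0.5,0],0],[0,[0,-0.4,0],0],[0,[0,-0.4,-0.2],0],[0,[0,-0.4,-0.4],0],[0,[0,-0.4,-0.4],0]])

```text
clock: 3.63
eef_pos: [544.3, -226.1, 165.4]
eef_rot: [-3.141, -0.001, -1.179]
wrist_force: [-2.2, -0.4, -0.0]
finger_gap: 0.7
```

Run:
```python
from h import *
st()
p,d=manip.camera("wrist"); cv2.imwrite(f"pics/wrist4.png",p[:,:,::-1])
p,d=manip.camera("scene"); cv2.imwrite("pics/scene4.png",cv2.resize(p[100:240,170:320,::-1],None,fx=4,fy=4,interpolation=cv2.INTER_CUBIC))
```

```text
t 3.63 tcp cradle [-50.4   0.2 165.4] rot [-3.141e+00 -1.000e-03 -1.179e+00] F cradle -2.2 0.5 -0.0 gap 0.7 j [-0.46  0.42  1.45  0.    1.27  0.72]
```

View pics/wrist4.png

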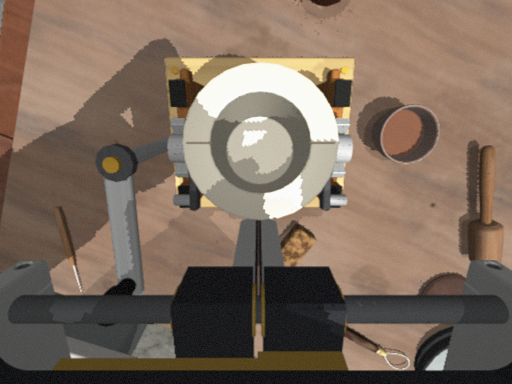

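View pics/scene4.png

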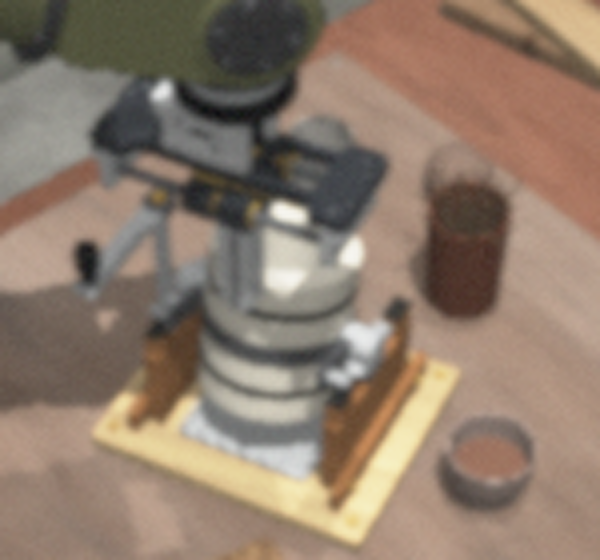

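arm_command(steps=[[0,[0,-0.6,-0.2],0],[0,[0,-0.6,-0.25],0],[0,[0,-0.6,-0.25],0],[0,[0,-0.6,-0.2],0],[0,[0,-0.6,-0.15],0]])

```text
clock: 4.15
eef_pos: [572.2, -215.2, 177.3]
eef_rot: [-3.14, -0.002, -1.179]
wrist_force: [-0.8, 0.4, 0.2]
finger_gap: 0.2
```

arm_command(steps=[[0,[0,-0.6,-0.1],0],[0,[0,-0.6,0],0],[0,[0,-0.6,0],0],[0,[0,-0.6,0.1],0],[0,[0,-0.6,0.1],0]])

```text
clock: 4.57
eef_pos: [600.2, -203.3, 174.7]
eef_rot: [-3.14, -0.001, -1.179]
wrist_force: [-0.1, -0.3, 4.0]
finger_gap: 0.6
```

Run:
```python
from h import *
st()
p,d=manip.camera("wrist"); cv2.imwrite(f"pics/wrist5.png",p[:,:,::-1])
p,d=manip.camera("scene"); cv2.imwrite("pics/scene5.png",cv2.resize(p[100:240,170:320,::-1],None,fx=4,fy=4,interpolation=cv2.INTER_CUBIC))
```

```text
t 4.57 tcp cradle [ 9.900e+00 -1.000e-01  1.747e+02] rot [-3.140e+00 -1.000e-03 -1.179e+00] F cradle -0.2 -0.3 4.0 gap 0.6 j [-0.38  0.51  1.3   0.    1.33  0.79]
```

View pics/wrist5.png

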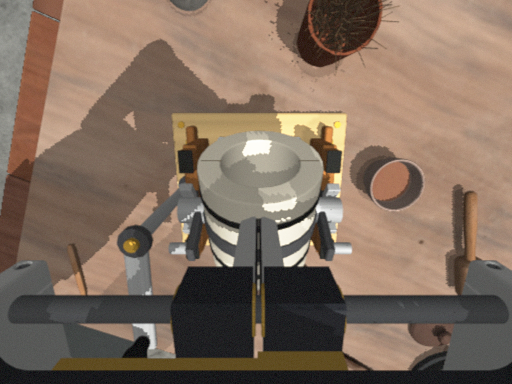

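View pics/scene5.png

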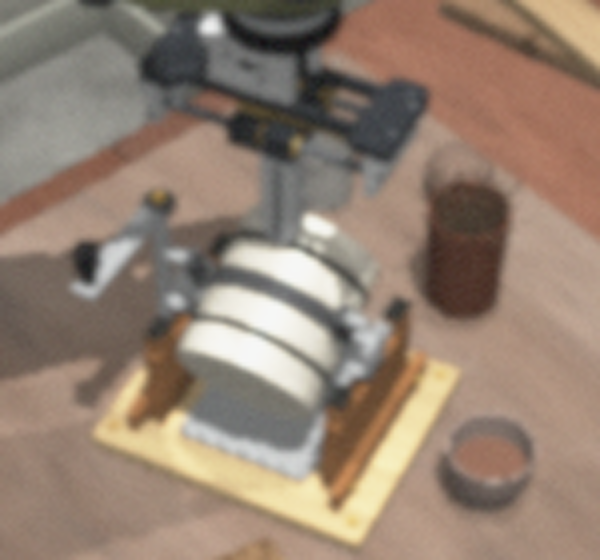

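arm_command(steps=[[0,[0,-0.5,0.2],0],[0,[0,-0.5,0.2],0],[0,[0,-0.5,0.3],0],[0,[0,-0.5,0.3],0],[0,[0,0,0],0]])

```text
clock: 5.08
eef_pos: [619.3, -195.3, 164.3]
eef_rot: [-3.139, -0.001, -1.178]
wrist_force: [4.6, 0.7, 6.4]
finger_gap: 0.7
```

Run:
```python
from h import *
st()
p,d=manip.camera("wrist"); cv2.imwrite(f"pics/wrist6.png",p[:,:,::-1])
p,d=manip.camera("scene"); cv2.imwrite("pics/scene6.png",cv2.resize(p[100:240,170:320,::-1],None,fx=4,fy=4,interpolation=cv2.INTER_CUBIC))
```

```text
t 5.08 tcp cradle [3.060e+01 1.000e-01 1.643e+02] rot [-3.139e+00 -1.000e-03 -1.178e+00] F cradle 4.5 -1.1 6.4 gap 0.7 j [-0.36  0.55  1.26  0.    1.33  0.82]
```

View pics/wrist6.png

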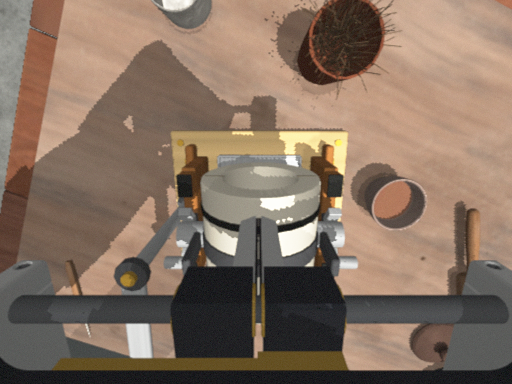

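View pics/scene6.png

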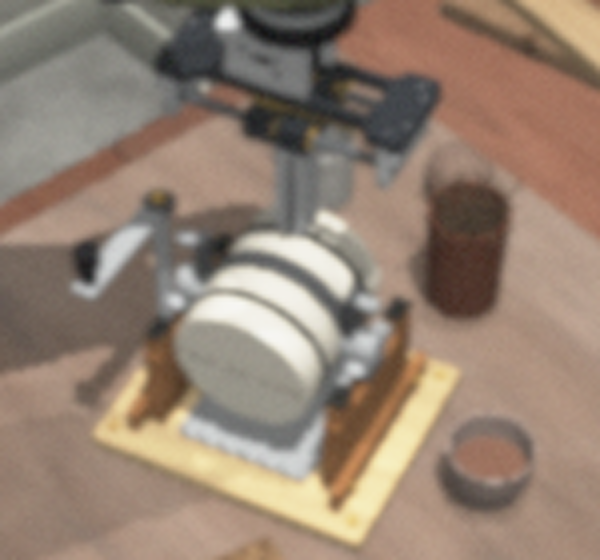

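arm_command(steps=[[0,[0,0,-3.5],0],[0,[0,3.8,-1],0],[0,[0,4,0],0],[0,[0,4,0],0],[0,[0,0.5,0],0]])

```text
clock: 5.6
eef_pos: [500.1, -244.2, 208.7]
eef_rot: [3.14, 0.001, -1.181]
wrist_force: [0.1, -1.8, 0.1]
finger_gap: 0.1
```

Run:
```python
from h import *
st()
p,d=manip.camera("wrist"); cv2.imwrite(f"pics/wrist7.png",p[:,:,::-1])
```

```text
t 5.6 tcp cradle [-98.2   0.4 208.7] rot [ 3.140e+00  1.000e-03 -1.181e+00] F cradle -0.6 -1.7 0.1 gap 0.1 j [-0.52  0.31  1.5  -0.    1.33  0.66]
```

View pics/wrist7.png

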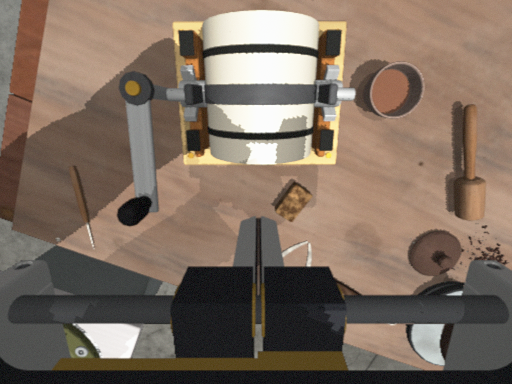

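arm_command(steps=[[0,[0,0,3.5],0],[0,[0,0,3.0],0],[0,[0,-1.2,0],0],[0,[0,-0.6,0],0],[0,[0,-0.4,0],0]])

```text
clock: 6.07
eef_pos: [526.4, -233.8, 145.4]
eef_rot: [-3.141, -0.001, -1.178]
wrist_force: [-11.4, -3.9, 8.7]
finger_gap: 0.2
```

Run:
```python
from h import *
st()
p,d=manip.camera("scene"); cv2.imwrite("pics/scene8.png",cv2.resize(p[100:240,170:320,::-1],None,fx=4,fy=4,interpolation=cv2.INTER_CUBIC))
```

```text
t 6.07 tcp cradle [-7.000e+01 -1.000e-01  1.454e+02] rot [-3.141e+00 -1.000e-03 -1.178e+00] F cradle -12.1 0.7 8.7 gap 0.2 j [-0.48  0.41  1.52 -0.    1.21  0.7 ]
```

View pics/scene8.png

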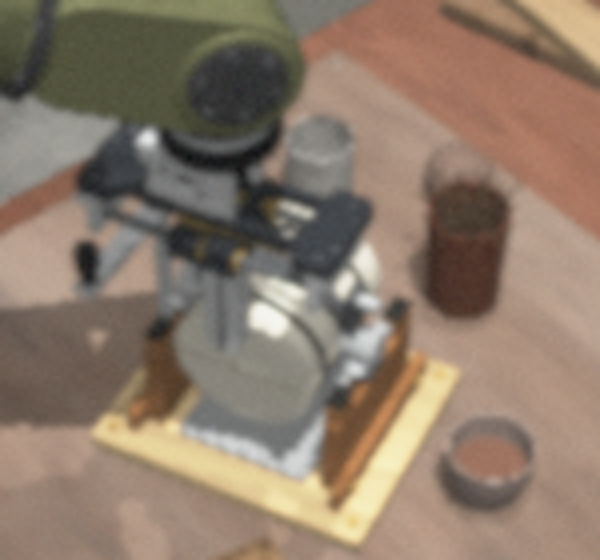

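arm_command(steps=[[0,[0,-0.05,-0.4],0],[0,[0,-0.25,-0.5],0],[0,[0,-0.3,-0.5],0]])

```text
clock: 6.37
eef_pos: [530.5, -232.0, 159.4]
eef_rot: [-3.141, -0.001, -1.179]
wrist_force: [-0.8, 0.3, -0.1]
finger_gap: 0.3
```

Run:
```python
from h import *
st()
```

```text
t 6.37 tcp cradle [-65.5  -0.  159.4] rot [-3.141e+00 -1.000e-03 -1.179e+00] F cradle -0.6 0.6 -0.1 gap 0.3 j [-0.48  0.4   1.49  0.    1.25  0.7 ]
```

arm_command(steps=[[0,[0,-0.5,0.1],0],[0,[0,-0.5,-0.3],0],[0,[0,-0.5,-0.4],0],[0,[0,-0.5,-0.4],0]])

```text
clock: 6.7
eef_pos: [548.4, -225.3, 170.4]
eef_rot: [3.141, -0.002, -1.18]
wrist_force: [-10.2, -2.9, 11.9]
finger_gap: 0.3
```

Run:
```python
from h import *
st()
p,d=manip.camera("scene"); cv2.imwrite("pics/scene9.png",cv2.resize(p[100:240,170:320,::-1],None,fx=4,fy=4,interpolation=cv2.INTER_CUBIC))
p,d=manip.camera("wrist"); cv2.imwrite(f"pics/wrist9.png",p[:,:,::-1])
```

```text
t 6.7 tcp cradle [-46.4  -0.6 170.4] rot [ 3.141e+00 -2.000e-03 -1.180e+00] F cradle -10.5 1.2 11.9 gap 0.3 j [-0.45  0.42  1.44 -0.    1.28  0.73]
```

View pics/scene9.png

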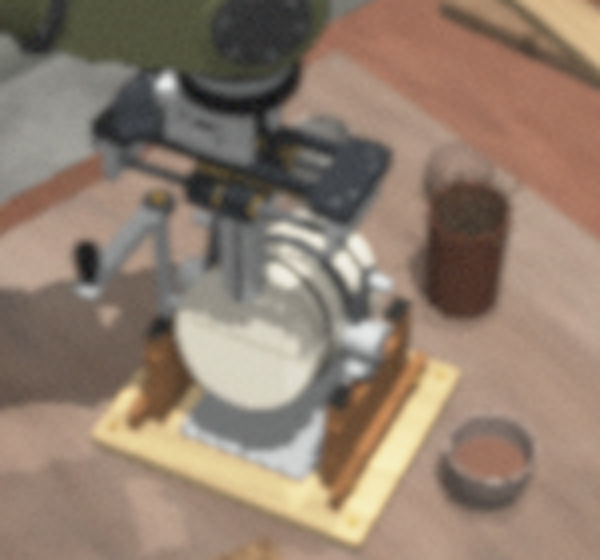

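View pics/wrist9.png

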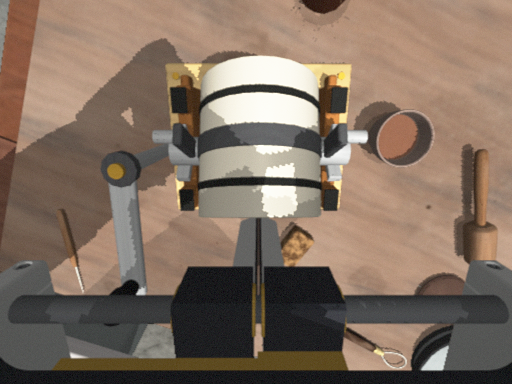

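arm_command(steps=[[0,[0,-0.25,-0.4],0],[0,[0,-0.4,-0.25],0],[0,[0,-0.4,-0.2],0]])

```text
clock: 7.05
eef_pos: [558.8, -220.3, 177.3]
eef_rot: [-3.141, -0.001, -1.179]
wrist_force: [-1.0, -0.7, 0.3]
finger_gap: 0.4
```

```bash
cat >> h.py <<'E'
def arc():
    s=manip.read_state(); p=cr(s['eef_pos'])+np.array([8,0,-110]); r=np.hypot(p[0],p[2]); f=s['wrist_force']; fx=f[:2]@ex; fz=f[2]
    th=np.degrees(np.arcsin(min(1,58/r)))+np.degrees(np.arctan2(p[2],-p[0]))
    print("t",round(s['clock'],2),"corner",p,"r",r.round(1),"theta",th.round(1),"Frad",((fx*p[0]+fz*p[2])/r).round(1),"Ftan",((fx*p[2]-fz*p[0])/r).round(1))
E
python3 - <<'E'
from h import *
arc()
E
```

```text
t 7.05 corner [-26.8   0.   67.3] r 72.4 theta 121.5 Frad 0.7 Ftan -1.0
```

arm_command(steps=[[0,[0,-0.5,-0.15],0],[0,[0,-0.5,-0.13],0],[0,[0,-0.5,-0.1],0]])

```text
clock: 7.3
eef_pos: [572.8, -214.4, 180.7]
eef_rot: [-3.141, -0.0, -1.179]
wrist_force: [-1.8, -0.1, 4.3]
finger_gap: 0.4
```

```bash
python3 -c "
from h import *
arc()"
```

```text
t 7.3 corner [-11.7   0.1  70.7] r 71.7 theta 134.6 Frad 4.5 Ftan -1.0
```

arm_command(steps=[[0,[0,-0.5,-0.1],0],[0,[0,-0.5,0],0],[0,[0,-0.5,0],0],[0,[0,-0.5,0.04],0]])

```text
clock: 7.63
eef_pos: [591.1, -206.7, 180.9]
eef_rot: [-3.141, -0.0, -1.179]
wrist_force: [-0.2, -0.3, 2.7]
finger_gap: 0.1
```

```bash
python3 -c "
from h import *
arc()"
```

```text
t 7.63 corner [ 8.2  0.2 70.9] r 71.4 theta 151.0 Frad 2.6 Ftan -0.6
```

arm_command(steps=[[0,[0,-0.5,0.08],0],[0,[0,-0.5,0.12],0],[0,[0,-0.5,0.15],0],[0,[0,-0.5,0.2],0]])

```text
clock: 7.97
eef_pos: [609.7, -199.0, 175.3]
eef_rot: [-3.141, -0.0, -1.179]
wrist_force: [0.5, -0.2, 4.5]
finger_gap: 0.3
```

```bash
python3 -c "
from h import *
arc()
p,d=manip.camera('scene'); cv2.imwrite('pics/scene10.png',cv2.resize(p[100:240,170:320,::-1],None,fx=4,fy=4,interpolation=cv2.INTER_CUBIC))
p,d=manip.camera('wrist'); cv2.imwrite(f'pics/wrist10.png',p[:,:,::-1])
"
```

```text
t 7.97 corner [28.3  0.2 65.3] r 71.2 theta 168.0 Frad 4.3 Ftan -1.4
```

View pics/scene10.png

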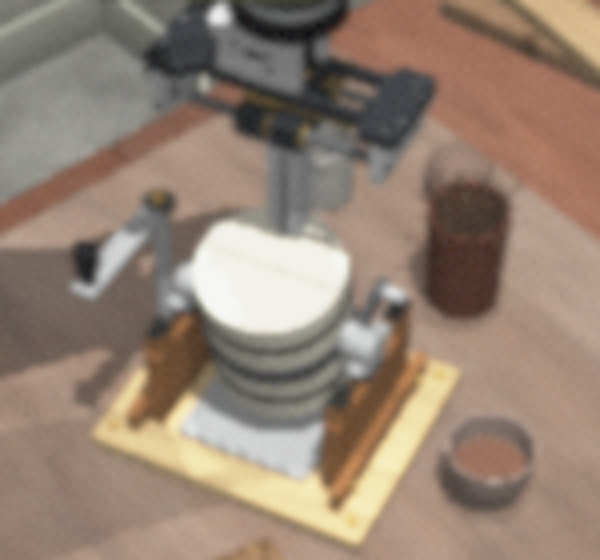

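View pics/wrist10.png

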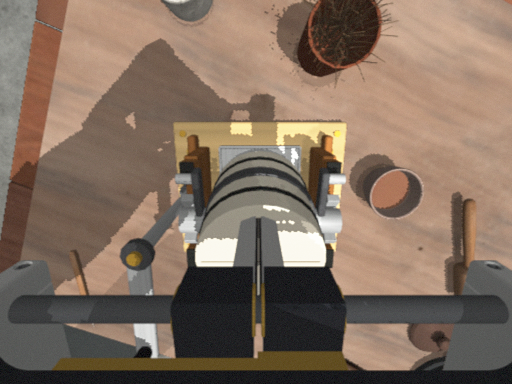

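arm_command(steps=[[0,[0,-0.4,0.22],0],[0,[0,-0.4,0.25],0],[0,[0,-0.3,0.2],0],[0,[0,0,0],0]])

```text
clock: 8.4
eef_pos: [620.1, -194.8, 168.6]
eef_rot: [-3.14, -0.001, -1.179]
wrist_force: [3.2, 1.0, 5.8]
finger_gap: 0.5
```

```bash
python3 -c "
from h import *
arc()"
```

```text
t 8.4 corner [39.6  0.2 58.6] r 70.7 theta 179.1 Frad 6.7 Ftan -0.5
```

arm_command(steps=[[0,[0,0,0.1],0],[0,[0,0,0.1],0],[0,[0,0,0],0]])

```text
clock: 8.65
eef_pos: [620.6, -194.7, 168.2]
eef_rot: [-3.138, -0.002, -1.179]
wrist_force: [3.7, 4.6, 11.4]
finger_gap: 0.1
```

```bash
python3 -c "
from h import *
arc();st()"
```

```text
t 8.65 corner [40.   0.1 58.2] r 70.6 theta 179.7 Frad 12.3 Ftan -2.2
t 8.65 tcp cradle [3.200e+01 1.000e-01 1.682e+02] rot [-3.138e+00 -2.000e-03 -1.179e+00] F cradle 5.1 2.8 11.4 gap 0.1 j [-0.36  0.55  1.25  0.    1.33  0.82]
```

arm_command(steps=[[0,[0,0,-3.5],0],[0,[0,0,-3.9],0],[0,[0,3,0],0],[0,[0,3,0],0],[0,[0,3,0],0]])

```text
clock: 9.07
eef_pos: [534.9, -229.6, 240.1]
eef_rot: [3.141, 0.0, -1.178]
wrist_force: [-0.6, -0.8, -0.0]
finger_gap: 0.4
```

```bash
python3 -c "
from h import *
st()
p,d=manip.camera('scene'); cv2.imwrite('pics/scene11.png',cv2.resize(p[100:240,170:320,::-1],None,fx=4,fy=4,interpolation=cv2.INTER_CUBIC))
p,d=manip.camera('wrist'); cv2.imwrite(f'pics/wrist11.png',p[:,:,::-1])
"
```

```text
t 9.07 tcp cradle [-60.4   0.6 240.1] rot [ 3.141  0.    -1.178] F cradle -0.8 -0.5 -0.0 gap 0.4 j [-0.47  0.35  1.38 -0.    1.42  0.71]
```

View pics/scene11.png

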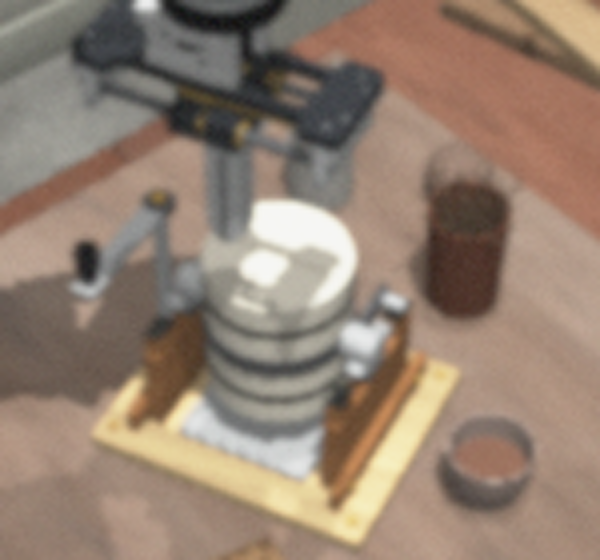

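View pics/wrist11.png

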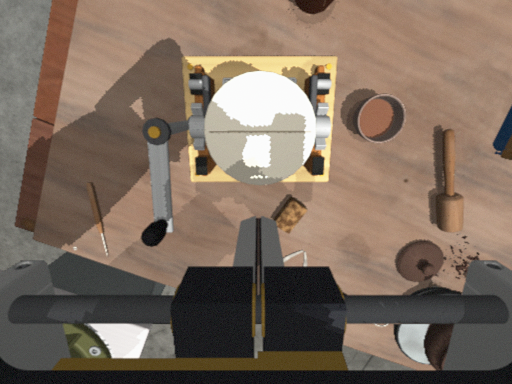

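Run:
```python
from h import *
s=manip.read_state();p,d=manip.camera("wrist");c=manip.calibration("wrist");T=c['tool_from_camera']
Rw=Rotation.from_euler('xyz',s['eef_rot']).as_matrix()
v,u=np.mgrid[85:170:3,222:300:3]; z=d[v,u]; k=z>0
P=np.stack([(u-c['cx'])/c['fx']*z,(v-c['cy'])/c['fy']*z,z],-1)[k]
P=(P@T[:3,:3].T+T[:3,3])@Rw.T+s['eef_pos']
k=abs(P[:,2]-168)<12; P=P[k]
xc=(P[:,:2]-C0)@ex; yc=(P[:,:2]-C0)@ey
A=np.c_[xc,yc,np.ones(len(P))]; co=np.linalg.lstsq(A,P[:,2],rcond=None)[0]; print(len(P),co, np.degrees(co[:2]))
for uv in [(154,233,212),(165,228,174)]: print(cr(wray(*uv)))
print("piv",cr(wray(156,131,176)))
```

```text
748 [ 9.99345046e-03 -1.13674170e-04  1.67682057e+02] [ 0.57258253 -0.00651305]
[-79.5  88.1 212. ]
[-92.3  92.6 174. ]
piv [  2.7  90.5 176. ]
```

arm_command(steps=[[0,[-3.2,0.7,0],0],[0,[-3.2,0.7,0],0],[0,[-3.2,0.6,0],0],[0,[-3.3,0.5,0],0],[0,[0,0,2.6],0]])

```text
clock: 9.63
eef_pos: [464.1, -116.7, 218.4]
eef_rot: [-3.136, -0.004, -1.176]
wrist_force: [1.2, -0.8, 0.3]
finger_gap: 0.3
```

arm_command(steps=[[0,[0,0,2.6],0],[0,[0,0,0],0]])

```text
clock: 9.8
eef_pos: [462.4, -118.5, 184.6]
eef_rot: [3.137, 0.004, -1.178]
wrist_force: [-0.4, -0.5, -1.7]
finger_gap: 0.6
```

Run:
```python
from h import *
st()
p,d=manip.camera("wrist"); cv2.imwrite(f"pics/wrist12.png",p[:,:,::-1])
```

```text
t 9.8 tcp cradle [-85.  130.9 184.6] rot [ 3.137  0.004 -1.178] F cradle -0.6 -0.4 -1.7 gap 0.6 j [-0.33  0.16  1.74  0.    1.24  0.85]
```

View pics/wrist12.png

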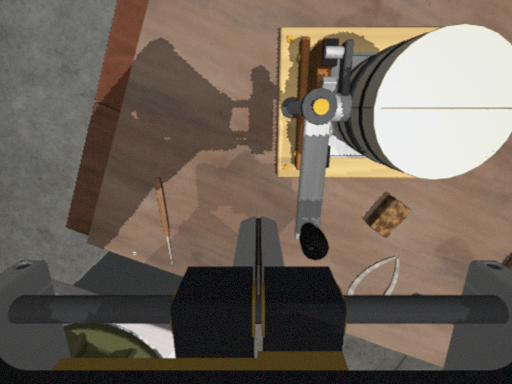

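arm_command(steps=[[0,[1.9,0.5,-0.3],0],[0,[1.1,0.1,0],0],[0,[1.0,0,0],0],[0,[1.3,-0.2,0],0],[0,[1.3,-0.3,0],0]])

```text
clock: 10.27
eef_pos: [488.8, -182.0, 192.3]
eef_rot: [-3.141, -0.0, -1.18]
wrist_force: [-0.3, 1.8, 0.7]
finger_gap: 0.2
```

arm_command(steps=[[0,[1.2,-0.6,0],0],[0,[1.2,-0.7,0],0],[0,[1.0,-0.9,0],0],[0,[0.9,-1.0,0],0]])

```text
clock: 10.6
eef_pos: [534.8, -209.8, 192.0]
eef_rot: [3.142, -0.0, -1.18]
wrist_force: [-1.0, 0.7, -0.1]
finger_gap: 0.2
```

Run:
```python
from h import *
st()
p,d=manip.camera("wrist"); cv2.imwrite(f"pics/wrist13.png",p[:,:,::-1])
```

```text
t 10.6 tcp cradle [-53.   18.9 192. ] rot [ 3.142 -0.    -1.18 ] F cradle -0.7 1.1 -0.1 gap 0.2 j [-0.44  0.36  1.47 -0.    1.31  0.74]
```

View pics/wrist13.png

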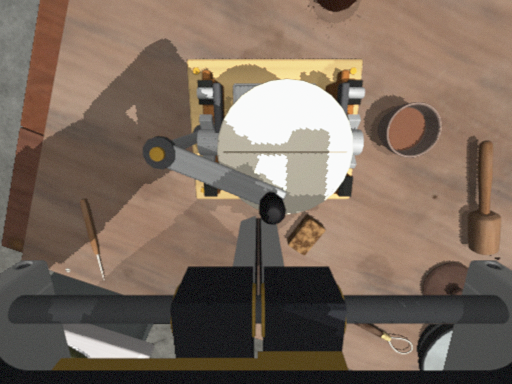

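Bar now around 0.4 rad, knob at (272,208) just ahead of the fingertips. Pushing to the end stop.

arm_command(steps=[[0,[0.5,-0.9,0],0],[0,[0.5,-0.9,0],0],[0,[0.4,-0.9,0],0],[0,[0.1,-0.5,0],0],[0,[0,0,0],0]])

```text
clock: 11.07
eef_pos: [569.8, -210.3, 191.7]
eef_rot: [-3.142, -0.0, -1.179]
wrist_force: [-0.5, 0.6, -0.4]
finger_gap: 0.9
```

Run:
```python
from h import *
st()
```

```text
t 11.07 tcp cradle [-20.9   5.  191.7] rot [-3.142 -0.    -1.179] F cradle -0.2 0.7 -0.4 gap 0.9 j [-0.41  0.44  1.36 -0.    1.34  0.77]
```

arm_command(steps=[[0,[0,-0.2,0],0],[0,[0,-0.2,0],0],[0,[0,-0.1,0],0],[0,[0,0,0],0]])

```text
clock: 11.4
eef_pos: [572.2, -209.2, 191.7]
eef_rot: [3.138, 0.001, -1.18]
wrist_force: [-12.1, -3.5, 3.4]
finger_gap: 0.5
```

Run:
```python
from h import *
st()
p,d=manip.camera("wrist"); cv2.imwrite(f"pics/wrist14.png",p[:,:,::-1])
```

```text
t 11.4 tcp cradle [-18.2   5.2 191.7] rot [ 3.138e+00  1.000e-03 -1.180e+00] F cradle -12.5 1.4 3.4 gap 0.5 j [-0.41  0.45  1.36 -0.    1.34  0.77]
```

View pics/wrist14.png

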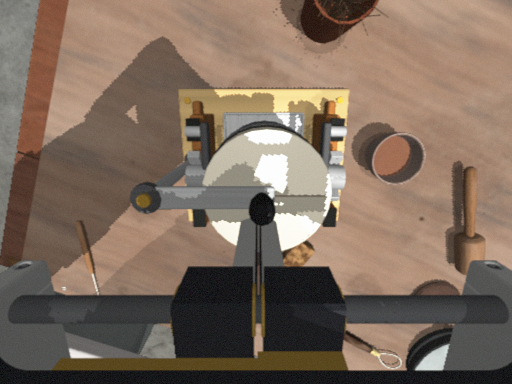

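The end stop is reached: force has risen to 12 N and the bar lies across the foot's middle line. Back off along -x, then up, and take a last look.

arm_command(steps=[[0,[0,1.5,0],0],[0,[0,4,0],0],[0,[0,3,-3],0],[0,[0,0,-4],0],[0,[0,0,0],0]])

```text
clock: 11.87
eef_pos: [496.2, -242.1, 268.8]
eef_rot: [-3.135, -0.008, -1.181]
wrist_force: [0.8, 0.0, 2.0]
finger_gap: 0.7
```

Run:
```python
from h import *
st()
p,d=manip.camera("wrist"); cv2.imwrite(f"pics/wrist15.png",p[:,:,::-1])
s=manip.read_state();c=manip.calibration("wrist");T=c['tool_from_camera']
Rw=Rotation.from_euler('xyz',s['eef_rot']).as_matrix()
v,u=np.mgrid[0:384:2,0:512:2]; z=d[v,u]; k=z>0
P=np.stack([(u-c['cx'])/c['fx']*z,(v-c['cy'])/c['fy']*z,z],-1)[k]
P=(P@T[:3,:3].T+T[:3,3])@Rw.T+s['eef_pos']
xc=(P[:,:2]-C0)@ex; yc=(P[:,:2]-C0)@ey
k=(np.hypot(xc,yc)<46)&(abs(P[:,2]-167.5)<4)
co=np.linalg.lstsq(np.c_[xc,yc,0*xc+1][k],P[k,2],rcond=None)[0];print("foot",k.sum(),co,np.degrees(co[:2]))
p,d=manip.camera("scene"); cv2.imwrite("pics/scene15.png",p[:,:,::-1])
```

```text
t 11.87 tcp cradle [-101.     3.8  268.8] rot [-3.135 -0.008 -1.181] F cradle 0.7 -0.3 2.0 gap 0.7 j [-0.52  0.26  1.43  0.    1.45  0.66]
foot 1244 [6.13275956e-03 4.52884078e-04 1.64428741e+02] [0.35138124 0.02594835]
```

View pics/wrist15.png

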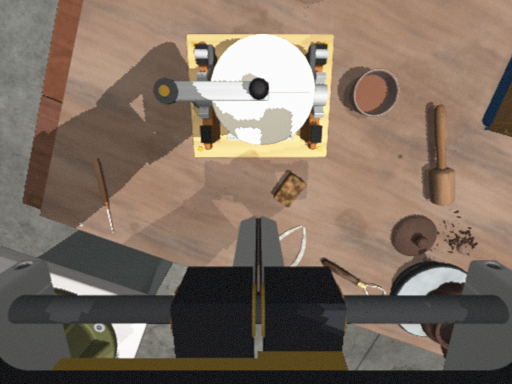

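View pics/scene15.png

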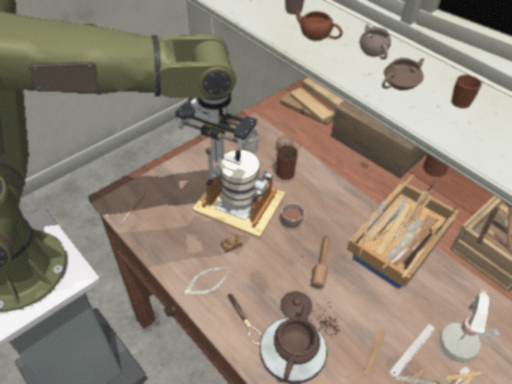

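Run:
```python
from h import *
manip.camera("top");st()
s=manip.read_state();p,d=manip.camera("wrist");c=manip.calibration("wrist");T=c['tool_from_camera']
Rw=Rotation.from_euler('xyz',s['eef_rot']).as_matrix()
v,u=np.mgrid[0:384:2,0:512:2]; z=d[v,u]; k=z>0
P=np.stack([(u-c['cx'])/c['fx']*z,(v-c['cy'])/c['fy']*z,z],-1)[k]
P=(P@T[:3,:3].T+T[:3,3])@Rw.T+s['eef_pos']
xc=(P[:,:2]-C0)@ex; yc=(P[:,:2]-C0)@ey
k=(np.hypot(xc,yc)<46)&(abs(P[:,2]-167)<4)
co=np.linalg.lstsq(np.c_[xc,yc,0*xc+1][k],P[k,2],rcond=None)[0];print("foot",k.sum(),co,np.degrees(co[:2]))
if abs(np.degrees(co[0]))<2: print(manip.sign_off())
```

```text
t 12.02 tcp cradle [-100.9    5.3  261.2] rot [-3.141e+00 -1.000e-03 -1.179e+00] F cradle -0.8 0.1 0.1 gap 0.7 j [-0.52  0.27  1.44  0.    1.44  0.66]
foot 1646 [ 1.24828145e-02 -4.52139964e-04  1.67651120e+02] [ 0.71521259 -0.02590571]
the job is handed in; nothing more can be done
None
```

The mould is mouth down on the far stops with the keeper bar locked across its foot, and I handed the job in at about 12 s of the 64 s allowed. No verdict is reported at hand-in.

- **Keeper off:** I pushed the knob round until the bar pointed along cradle -x, at about 1.57 rad, with the mould still mouth up.
- **Tipping:** I pushed the near wall to about 80°, then pushed the foot over on an arc until the pins reached the far stops. I took the stops as reached when the finger force rose to about 11 N with almost no further movement.
- **Keeper back:** I pushed the bar across the foot until it met its end stop, where the force rose to about 12 N.

**Last checks:**
- A depth fit to the foot showed it about 0.7° from level at 167.7 mm, against a nominal 168 mm.
- The bar lay along the foot's middle line.
- The fingers were clear, with the wrist force close to zero.
- The other things looked unmoved in the pictures; I did not re-measure their positions.

**What disagreed:**
- When the finger first pushed the foot, and again shortly after, friction raised the wrist force to about 15–16 N, under the 40 N limit. Following the arc more closely eased it.
- One depth fit read the foot about 3 mm low because the arm was still settling; the repeat agreed with the nominal height.

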